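Replace the worn foot of an upturned step stool

ROBOT

A 6-joint arm with a two-finger parallel gripper is mounted at the origin on the work surface. World frame = base frame: x ahead of the robot, y to its left, z up, the work surface at z = 0. Lengths are in m, angles in rad, forces in N, time in s.
With the tool pointing down it reaches from about 0.375 to 0.9 m from the base axis. Payload 3.1 kg.
Tool frame: the origin (TCP) lies midway between the tips of the shut fingers; the grasp point (between the pads) lies 19 mm behind it; x points along the fingers, z is the direction in which the jaws open and shut, and the axes are right-handed (so a half turn about x gives the same grasp; the last joint's range is limited). The gripper opens to 85 mm and grips with 20 to 120 N. Pads are 22 mm wide; open, the fingers measure 114 mm over their backs; the gripper's body (76 mm by 85 mm) begins 54 mm behind the grasp point. The pads swing forward as they close: fully open they stand 13 mm farther back than shut.
Start: joints at [1.145, 0.527, 1.433, -0, 1.181, -0.178], TCP at [0.153, 0.606, 0.211] pointing down, gripper open.
Joint ranges: [-3.08, 3.08], [-0.75, 2.2], [0.22, 2.44], [-1.43, 4.57], [0, 2.65], [-2.85, 2.85]. Speed limits (rad/s): [2.79, 2.79, 3.14, 3.14, 3.14, 3.14].

INTERFACE

Orientations are given as a unit quaternion [x, y, z, w].
In Python, from station import status, snapshot, camera_params, ticket gives the robot as it stands.
- The arm moves only by the tool arm_command, never from a script. Its argument "series" is a list that holds one entry, the list of rows, each a list of 4 numbers: the shift along the tool's x, y, z in mm, then the turn about the tool's x in rad. A call has 1 to 10 rows; each row shifts and turns the commanded pose from where the row before left it, along the tool's axes as they then stand; what a row does not reach is not made up. A row lasts 1/10 s, in which the tool goes at most 50 mm and 8.59 degrees, less where a joint would pass 70% of its speed; a pose out of reach is approached as far as the arm can. A call is refused whole if a number of a shift passes 50 or a number of a turn 0.15, either way. A call with a gripper value outside its range is refused whole. "jaw" is the opening in per cent of the stroke, from 0 (shut) to 100 (fully open), set as the call begins (left out, the last holds). The fingers move at their own pace and stop on an object; "force" is the grip in N (left out, the last holds). Time passes only in rows, so rows that do not move let the fingers close. It gives the time, the measured TCP pose, the force and the opening at its end, in the units of the state.
- status.sense(): the state, without advancing time (a new reading comes with each control period).
- snapshot(name): name is "scene" or "side" or "wrist"; returns the picture (400x640x3 uint8, red, green, blue); there is no depth.
- camera_params(name): a dict with "fovy" (degrees; the focal length in pixels is half the picture's height over the tangent of half this angle, whatever the lens; pixels are square), "cx", "cy" (the principal point, pixels), "extrinsics" (4x4, takes a point from camera to world coordinates); the wrist camera has in their place "mount" (4x4, takes a point from camera to tool coordinates, whose origin is the TCP and whose axes are the tool frame's). Camera axes: x right, y down, z forward; pixel columns grow to the right and rows downward; lengths in m; the calibration is good to about 2 mm. A picture is of the moment at which its call begins: read the wrist's pose just before it. camera_params takes no time and is no camera call.
- ticket.sign_off(): hands the job in, once; it reports no verdict.
The state is a dict: "t": time; "q": joint angles; "qd": joint speeds; "tau": joint torques, N m; "tcp_pos": TCP position; "tool_rot": TCP orientation; "force": force on the tool from outside, world axes, zero at the start; "ft_torque": the same for the moment, N m; "finger_gap": opening from 0.0 (shut) to 1.0 (fully open).
Only numpy, scipy, OpenCV 4.12 (cv2) and the standard library are available. Lean on these libraries where they do the work, as an engineer would, in place of code of your own. Each camera call takes 0.05 s, during which the arm holds its last target. There are 200 camera calls.

TASK

One of the two near legs of the upturned step stool wears a worn black foot: pull that foot off and put it in the red scrap tub. Then take from the plywood tray the spare foot of the same colour as that leg's ring, and push it onto the bared leg fully home against the ring. Leave the sound white foot on its leg, the other spare standing on the tray, and everything else where it is.

Things in the scene. Friction and masses are not known exactly. Their poses are not given: they have to be found in the camera images.
- worn_foot: Worn black rubber foot, at the start fitted loosely on one of the two near legs of the stool (nearest stub). 36 mm outside diameter, 50 mm long sleeve, closed at the tread end. Bore 23 mm diameter, 42 mm deep. Rigid, 30 to 55 g. Origin: centre of its open mouth; its z axis runs from the mouth to the closed tread end (50 mm away). If it binds, press the closed end.
- sound_foot: Sound white foot, at the start fitted on the other near leg; it is only resting there and is easily knocked. 36 mm outside diameter, 50 mm long sleeve, closed at the tread end. Bore 23 mm diameter, 42 mm deep. Rigid, 30 to 55 g. Origin: centre of its open mouth; its z axis runs from the mouth to the closed tread end (50 mm away). If it binds, press the closed end.
- spare_yellow: New yellow spare foot for the leg with the yellow ring, standing mouth down on the tray. 36 mm outside diameter, 50 mm long sleeve, closed at the tread end. Bore 23 mm diameter, 42 mm deep. Rigid, 30 to 55 g. Origin: centre of its open mouth; its z axis runs from the mouth to the closed tread end (50 mm away). If it binds, press the closed end.
- spare_blue: New blue spare foot for the leg with the blue ring, standing mouth down on the tray, 120 mm from the yellow one. 36 mm outside diameter, 50 mm long sleeve, closed at the tread end. Bore 23 mm diameter, 42 mm deep. Rigid, 30 to 55 g. Origin: centre of its open mouth; its z axis runs from the mouth to the closed tread end (50 mm away). If it binds, press the closed end.
- stub_yellow: Near stool leg with the yellow ring (left or right). Ring 32 mm diameter, 45 mm long; origin: centre of its end face, the shoulder where a fitted foot's mouth rests. z axis points out along the spigot, leaning 30 degrees from vertical to the robot side. Spigot 20 mm diameter, 40 mm long, tapering to 12 mm in its last 8 mm; feet slide on with 1.5 mm clearance all round. Fixed.
- stub_blue: Near stool leg with the blue ring (left or right). Ring 32 mm diameter, 45 mm long; origin: centre of its end face, the shoulder where a fitted foot's mouth rests. z axis points out along the spigot, leaning 30 degrees from vertical to the robot side. Spigot 20 mm diameter, 40 mm long, tapering to 12 mm in its last 8 mm; feet slide on with 1.5 mm clearance all round. Fixed.
- stool: One-step stool lying upside down, fixed: grey tread 190 x 270 x 25 mm, legs up. The near legs end in the parallel stubs (200 mm apart, shoulders 155 mm above the table, 135 mm from the tread's centre towards the robot); the far legs lean away, with fixed white feet, 205 mm high. Origin: tread centre at table level; x points away from the robot, z up.
- tray: Plywood board 250 (x) x 130 (y) x 10 mm, fixed flat on the table, left or right of the stool, the spares on it. Origin: centre of its underside, z up.
- tub: Red open scrap tub 170 x 170 mm, 70 mm high, walls 4 mm, floor about 4 mm thick, fixed on the table on the other side of the stool. Origin: centre of its underside, z up.
- tape_roll: Bystander: tape roll 60 mm diameter, 24 mm high, lying on the stool's tread between the legs. Origin: centre of its underside.
- driver: Bystander: screwdriver lying on the table between robot and stool, under 40 mm high.
- paintbrush: Bystander: paint brush lying on the table between robot and stool, under 40 mm high.
- glue: Bystander: bottle 40 mm diameter, 110 mm high, at the far left. Origin: centre of its underside.
- screw_jar: Bystander: glass jar 64 mm diameter, 75 mm high, at the far right. Origin: centre of its underside.
Mind the look-alikes: they are no part of the job. Leave any orange look-alike of the spare_yellow alone.

How it is judged:
By the outcome, as a careful person would: the job done as asked, in the order asked, and still so for the second after the job is handed in, with the robot touching nothing.
It also fails if it takes over 72 s, if anything falls off the work surface, if the arm or the gripper's body presses on something with over 40 N, if the wrist force passes 120 N, or if a joint passes its speed limit or range.

## Working session

There is one attempt and no reset: what is moved stays moved. The work goes in short steps, Python scripts to look and compute and a tool call to move; the robot and the scene stay as the last step left them, time stands still between calls to the robot, and variables do not carry over. Pictures are saved under pics/ and viewed, about 8 in all and at most 12, crops included, and the job is handed in when it is done.

Besides the shell and the picture viewer there is one more tool, called in YAML: its name, and indented under it one key for each argument. arm_command: Moves the arm, as the interface text tells. Its arguments: {"type":"object","properties":{"series":{"type":"array"},"jaw":{"type":"number"},"force":{"type":"number"}},"required":["series"]}

```bash
ls; mkdir -p pics
python3 - <<'E'
from station import status, snapshot, camera_params
import cv2,numpy as np
s=status.sense();print(s)
ims=[]
for n in("scene","side"):
    im=snapshot(n);cv2.imwrite(f"pics/{n}0.png",im[:,:,::-1]);p=camera_params(n);print(n,p)
print(camera_params("wrist"))
E
```

```text
pics
{'t': 0.0, 'q': array([ 1.14450642e+00,  5.28489126e-01,  1.43390575e+00, -6.39195813e-06,
        1.18139923e+00, -1.78498451e-01]), 'qd': array([-0.00110039,  0.00041321, -0.0002062 ,  0.0017201 ,  0.000122  ,
        0.00057034]), 'tau': array([-6.45974887e-04, -4.42356563e+01, -1.78021091e+01, -3.84849081e-04,
        8.59340216e-03,  9.22203157e-06]), 'tcp_pos': array([0.15294128, 0.60521103, 0.20991847]), 'tool_rot': array([-0.43474162,  0.55864432,  0.43401494,  0.55726768]), 'force': array([-0.55148626, -0.23001819, -0.5566655 ]), 'ft_torque': array([ 0.0183418 ,  0.03327434, -0.01300287]), 'finger_gap': 1.0011708373585875}
scene {'fovy': 48.19376239013393, 'cx': 318.27116888196184, 'cy': 195.78414375045608, 'extrinsics': array([[-0.81039136,  0.45073855, -0.37430015,  0.96592445],
       [ 0.58587585,  0.62770874, -0.51257314,  0.59374913],
       [ 0.003915  , -0.63467826, -0.77276658,  1.01221496],
       [ 0.        ,  0.        ,  0.        ,  1.        ]])}
side {'fovy': 48.65889312057824, 'cx': 314.98304681708987, 'cy': 196.86731672461968, 'extrinsics': array([[ 0.71598837, -0.54051313,  0.44182147,  0.06919928],
       [-0.69796151, -0.54108475,  0.46912367, -0.48681804],
       [-0.01450465, -0.64426147, -0.76466775,  0.96471892],
       [ 0.        ,  0.        ,  0.        ,  1.        ]])}
{'fovy': 61.63131614409064, 'cx': 319.603528774473, 'cy': 201.36001270430882, 'mount': array([[-1.74550489e-04, -2.67735359e-01,  9.63492474e-01,
        -1.61926079e-01],
       [-2.24094450e-04, -9.63492454e-01, -2.67735394e-01,
         6.73440285e-02],
       [ 9.99999960e-01, -2.62646660e-04,  1.08180071e-04,
         1.20385186e-03],
       [ 0.00000000e+00,  0.00000000e+00,  0.00000000e+00,
         1.00000000e+00]])}
```

View pics/scene0.png

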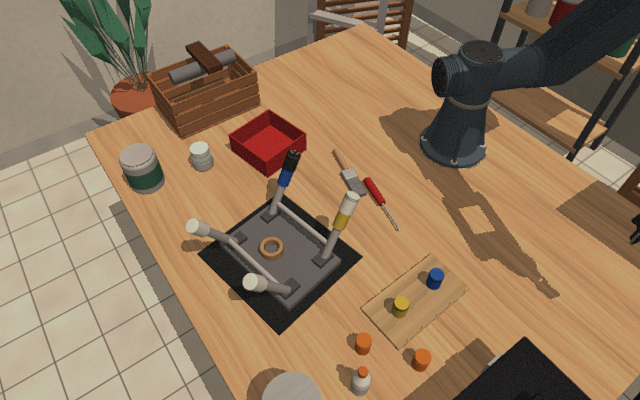

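View pics/side0.png

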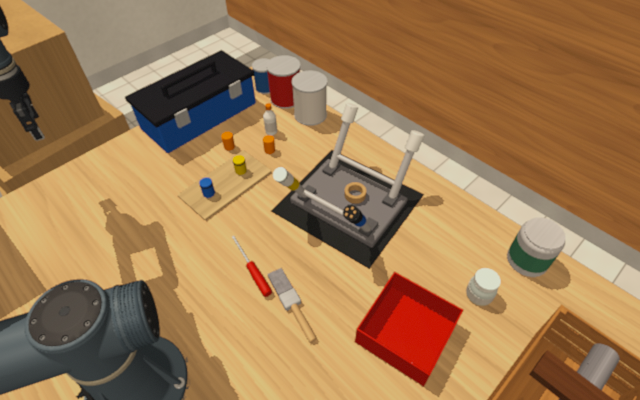

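The scene view shows the black foot at (291,158) on the blue-ring leg (285,178), with the white foot at (347,205) on the yellow ring. The blue spare is at (435,279) in scene and (207,187) in side, and the yellow spare at (401,306). Orange look-alikes stand at (363,344) and (422,360). The tub is at (268,140). The blue spare matches the black foot's leg, so I'll confirm it in one crop while measuring.

```bash
cat > h.py <<'E'
import cv2,numpy as np
from station import status,snapshot,camera_params
from scipy.spatial.transform import Rotation as R
def ray(n,uv,s=None):
    p=camera_params(n);f=200/np.tan(np.radians(p["fovy"]/2))
    if n=="wrist":
        T=np.eye(4);T[:3,:3]=R.from_quat(s["tool_rot"]).as_matrix();T[:3,3]=s["tcp_pos"];T=T@p["mount"]
    else: T=p["extrinsics"]
    d=T[:3,:3]@np.array([(uv[0]-p["cx"])/f,(uv[1]-p["cy"])/f,1])
    return T[:3,3],d/np.linalg.norm(d)
def plane(n,uv,z,s=None):
    o,d=ray(n,uv,s);return o+d*(z-o[2])/d[2]
def proj(n,X,s=None):
    p=camera_params(n);f=200/np.tan(np.radians(p["fovy"]/2))
    if n=="wrist":
        T=np.eye(4);T[:3,:3]=R.from_quat(s["tool_rot"]).as_matrix();T[:3,3]=s["tcp_pos"];T=T@p["mount"]
    else: T=p["extrinsics"]
    c=T[:3,:3].T@(np.asarray(X)-T[:3,3]);return np.array([p["cx"]+f*c[0]/c[2],p["cy"]+f*c[1]/c[2]])
def tri(rs):
    A=0;b=0
    for o,d in rs:
        M=np.eye(3)-np.outer(d,d);A=A+M;b=b+M@o
    X=np.linalg.solve(A,b);return X,[np.linalg.norm(np.cross(X-o,d)) for o,d in rs]
HSV=dict(blue=((105,120,40),(130,255,255)),yellow=((22,130,70),(33,255,255)),red=((0,180,60),(4,255,255)),black=((0,0,0),(180,130,45)),white=((0,0,150),(180,60,255)))
def blobs(im,c,roi=None,amin=25):
    h=cv2.cvtColor(im,cv2.COLOR_RGB2HSV);m=cv2.inRange(h,*map(np.array,HSV[c]))
    if roi:
        k=np.zeros_like(m);x0,y0,x1,y1=roi;k[y0:y1,x0:x1]=255;m&=k
    n,l,st,ce=cv2.connectedComponentsWithStats(m)
    return [(st[i].tolist(),ce[i].round(1).tolist(),l==i) for i in range(1,n) if st[i][4]>=amin]
E
python3 - <<'E'
from h import *
I={n:cv2.imread(f"pics/{n}0.png")[:,:,::-1].copy() for n in("scene","side")}
rois={"scene":(180,90,480,330),"side":(170,80,470,390)}
for n in I:
    for c in("blue","yellow","red","white"):
        print(n,c,[(b[0],b[1]) for b in blobs(I[n],c,rois[n])])
def crop(n,x,y):
    return cv2.resize(I[n][y:y+100,x:x+130],None,fx=3,fy=3,interpolation=cv2.INTER_CUBIC)
out=np.vstack([np.hstack([crop("scene",245,140),crop("scene",355,245)]),np.hstack([crop("side",260,150),crop("side",170,120)])])
cv2.imwrite("pics/c1.png",out[:,:,::-1])
E
```

```text
scene blue [([278, 168, 15, 19, 169], [284.2, 177.6]), ([427, 268, 17, 21, 249], [434.6, 278.2])]
scene yellow [([334, 212, 14, 13, 53], [340.1, 218.6]), ([392, 296, 17, 22, 217], [400.4, 304.8])]
scene red [([230, 110, 76, 67, 2500], [266.9, 141.5]), ([364, 178, 21, 28, 200], [373.8, 190.6])]
scene white [([190, 141, 19, 14, 205], [198.7, 147.6]), ([342, 168, 16, 11, 115], [349.2, 172.9]), ([341, 191, 19, 24, 240], [349.9, 202.7]), ([277, 202, 50, 40, 169], [301.7, 221.5]), ([383, 203, 18, 27, 37], [391.7, 216.8]), ([186, 218, 24, 15, 253], [196.5, 225.7]), ([229, 238, 49, 45, 200], [252.5, 260.5]), ([243, 273, 25, 17, 304], [253.8, 281.0])]
side blue [([170, 80, 85, 71, 2144], [210.6, 114.2]), ([256, 80, 13, 12, 126], [262.0, 85.4]), ([200, 178, 14, 19, 191], [206.7, 187.0]), ([356, 216, 10, 10, 50], [361.3, 221.6])]
side yellow [([232, 155, 14, 20, 208], [239.1, 164.2]), ([289, 179, 10, 12, 67], [294.1, 185.1])]
side red [([269, 80, 24, 27, 551], [281.3, 92.3]), ([247, 262, 24, 34, 308], [258.7, 278.8]), ([356, 273, 106, 113, 6713], [407.9, 327.3])]
side white [([292, 80, 178, 118, 4867], [391.1, 137.5]), ([356, 91, 12, 13, 68], [360.9, 96.7]), ([302, 94, 13, 30, 344], [308.1, 108.2]), ([263, 111, 12, 13, 116], [268.7, 117.0]), ([273, 167, 14, 15, 162], [279.4, 173.7]), ([304, 190, 39, 25, 208], [323.4, 201.7]), ([232, 236, 17, 26, 55], [240.3, 248.7]), ([268, 269, 32, 39, 490], [284.5, 289.3])]
```

View pics/c1.png

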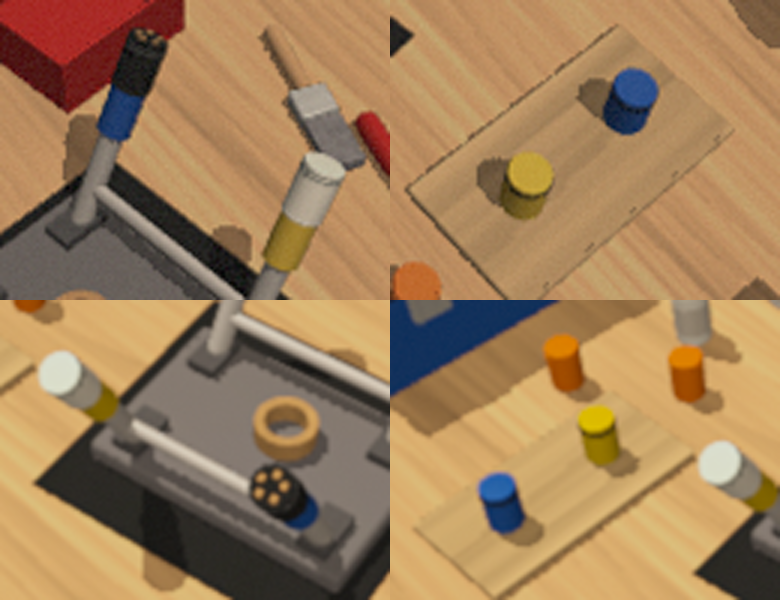

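The crop confirms it: black foot on the blue ring, blue spare on the tray, orange ones are taller caps off the tray. Now triangulating.

Run:
```python
from h import *
P=dict(black=((295,153.3),(350.3,212.3)),white=((353,194.3),(280.7,174.3)),blue=((436.7,273),(206,182.7)),yel=((531-390,171)and(355+141/3,245+171/3),(170+(597-390)/3,120+(421-300)/3)))
for k,(a,b) in P.items():
    X,e=tri([ray("scene",a),ray("side",b)]);print(k,X.round(4),np.round(e,4))
for k in("blue","yel"):print(k,[plane(n,u,.06).round(4) for n,u in zip(("scene","side"),P[k])])
for k in("black","white"):print(k,[plane(n,u,.198).round(4) for n,u in zip(("scene","side"),P[k])])
# tub rim corners from both
for n in("scene","side"):
    im=cv2.imread(f"pics/{n}0.png")[:,:,::-1].copy()
    b=max(blobs(im,"red",(220,100,320,190) if n=="scene" else (340,260,470,390)),key=lambda b:b[0][4])
    h=cv2.convexHull(np.argwhere(b[2])[:,::-1].astype(np.int32));
    a=cv2.approxPolyDP(h,5,True)[:,0];print(n,[(q.tolist(),plane(n,q,.07)[:2].round(3).tolist()) for q in a])
```

```text
black [ 0.5369 -0.0999  0.1939] [0.0021 0.0021]
white [0.5029 0.0948 0.1956] [0.0026 0.0026]
blue [0.4142 0.3225 0.0569] [0.0025 0.0025]
yel [0.5337 0.3288 0.0548] [0.0029 0.0029]
blue [array([0.4137, 0.3247, 0.06  ]), array([0.4146, 0.3177, 0.06  ])]
yel [array([0.5336, 0.3319, 0.06  ]), array([0.533 , 0.3219, 0.06  ])]
black [array([ 0.5376, -0.0948,  0.198 ]), array([ 0.5362, -0.1031,  0.198 ])]
white [array([0.5022, 0.0979, 0.198 ]), array([0.5035, 0.0912, 0.198 ])]
scene [([305, 149], [0.436, -0.201]), ([266, 176], [0.587, -0.176]), ([233, 151], [0.614, -0.318]), ([230, 134], [0.586, -0.388]), ([269, 110], [0.429, -0.415]), ([304, 133], [0.399, -0.26])]
side [([461, 310], [0.586, -0.391]), ([423, 385], [0.401, -0.428]), ([356, 341], [0.374, -0.278]), ([394, 273], [0.555, -0.231])]
```

```bash
cat >> h.py <<'E'
def go(xyz,jawdir=None):
    s=status.sense();M=R.from_quat(s["tool_rot"]).as_matrix()
    d=np.asarray(xyz)-s["tcp_pos"];t=0
    if jawdir is not None:
        j=np.array([*jawdir,0]);a=np.arctan2(-(j@M[:,1]),j@M[:,2])
        t=(a+np.pi/2)%np.pi-np.pi/2
    print("t",round(s["t"],2),"tcp",s["tcp_pos"].round(4),"F",s["force"].round(1),"gap",round(s["finger_gap"],3),"\n d_tool mm (before turn)",(M.T@d*1000).round(1),"turn",round(t,3),"(after turn)",((M@R.from_rotvec([t,0,0]).as_matrix()).T@d*1000).round(1))
    return M
E
python3 -c "
from h import *
M=go([.50,-.08,.30],(-.173,.985));print(M.round(3))"
```

```text
t 0.1 tcp [0.153  0.6053 0.21  ] F [-0.4 -0.4 -0.1] gap 1.002 
 d_tool mm (before turn) [ -89.  -504.5 -579.4] turn -0.422 (after turn) [ -89.  -223.2 -735.1]
[[-0.001 -0.969  0.245]
 [-0.002  0.245  0.969]
 [-1.     0.    -0.002]]
```

arm_command:
  series:
    - [[-22, 0, 0, -0.14], [-22, 0, 0, -0.14], [-22, 0, 0, -0.14], [-22, -10, -40, 0], [0, -10, -40, 0], [0, -10, -40, 0], [0, -14, -45, 0], [0, -14, -45, 0], [0, -14, -45, 0], [0, -14, -45, 0]]
  jaw: 100
  force: 40

```text
t: 1.1
tcp_pos: [0.2895, 0.3232, 0.2987]
tool_rot: [0.541, -0.455, -0.541, -0.455]
force: [1.3, 0.1, -0.6]
finger_gap: 1.003
```

arm_command:
  series:
    - [[0, -14, -45, 0], [0, -14, -45, 0], [0, -14, -45, 0], [0, -14, -45, 0], [0, -14, -45, 0], [0, -14, -45, 0], [0, -14, -45, 0], [0, -14, -45, 0], [0, -14, -45, 0], [0, -11, -30, 0]]

```text
t: 2.1
tcp_pos: [0.4998, -0.0831, 0.2986]
tool_rot: [0.541, -0.456, -0.54, -0.456]
force: [-0.3, 1.2, 0.8]
finger_gap: 1.002
```

Run:
```python
from h import *
go([.50,-.08,.30],(-.173,.985))
s=status.sense();im=snapshot("wrist");np.savez("w1.npz",im=im,**s);cv2.imwrite("pics/w1.png",im[:,:,::-1])
```

```text
t 2.1 tcp [ 0.4998 -0.0831  0.2986] F [-0.3  1.2  0.8] gap 1.002 
 d_tool mm (before turn) [-1.4 -0.7  3. ] turn -0.004 (after turn) [-1.4 -0.7  3. ]
```

View pics/w1.png

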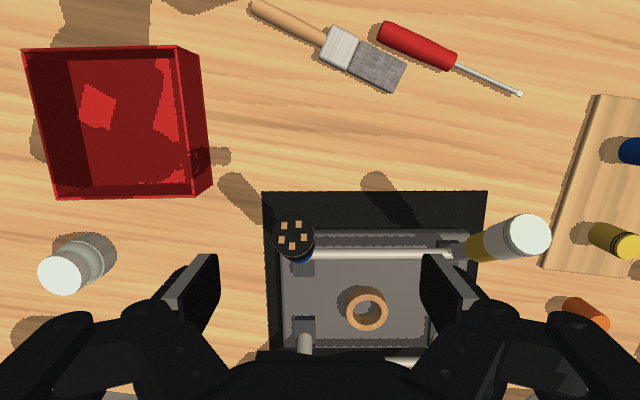

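The wrist view shows the black tread at about (293,237), the white tread at (533,234), and the stool edges parallel to the image, so the yaw is good. The tub centre is about (125,122).

Run:
```python
from h import *
z=np.load("w1.npz");s={k:z[k] for k in z}
B=plane("wrist",(293,237),.198,s);W=plane("wrist",(533,234),.198,s);print(B,W,W-B,np.linalg.norm(W-B))
for q in((22,48),(178,46),(212,185),(57,199)):print(plane("wrist",q,.07,s).round(3))
# black-tread blob ; stool front edge line for yaw
print([plane("wrist",q,.025,s).round(3) for q in((264,192),(487,191))])
print([(b[0],b[1]) for b in blobs(z["im"],"black",(255,205,330,275),200)])
```

```text
[ 0.53994174 -0.09788892  0.198     ] [0.50339412 0.09914176 0.198     ] [-0.03654762  0.19703068  0.        ] 0.20039166411132145
[ 0.426 -0.419  0.07 ]
[ 0.396 -0.254  0.07 ]
[ 0.542 -0.205  0.07 ]
[ 0.591 -0.388  0.07 ]
[array([ 0.553, -0.149,  0.025]), array([0.501, 0.145, 0.025])]
[([262, 205, 68, 70, 2916], [290.9, 231.0])]
```

```bash
python3 -c "
from h import *
go([.546,-.097,.163],(-.179,.984))"
```

```text
t 2.15 tcp [ 0.5029 -0.087   0.2986] F [ 3.7 -3.   0.8] gap 1.0 
 d_tool mm (before turn) [135.8 -40.5 -16.4] turn -0.012 (after turn) [135.8 -40.3 -16.9]
```

arm_command:
  series:
    - [[0, -20, -8, -0.012], [0, -20, -9, 0], [26, 0, 0, 0], [28, 0, 0, 0], [28, 0, 0, 0], [28, 0, 0, 0], [26, 0, 0, 0], [0, 0, 0, 0], [0, 0, 0, 0]]

```text
t: 3.05
tcp_pos: [0.5411, -0.0895, 0.1628]
tool_rot: [-0.544, 0.452, 0.544, 0.452]
force: [-0.1, -0.2, 1.1]
finger_gap: 1.001
```

Run:
```python
from h import *
go([.546,-.097,.163],(-.179,.984))
s=status.sense();im=snapshot("wrist");np.savez("w2.npz",im=im,**s)
cv2.imwrite("pics/w2.png",im[:,:,::-1])
```

```text
t 3.05 tcp [ 0.5411 -0.0895  0.1628] F [-0.1 -0.2  1.1] gap 1.001 
 d_tool mm (before turn) [-0.2 -3.4 -8.3] turn 0.004 (after turn) [-0.2 -3.5 -8.3]
```

View pics/w2.png

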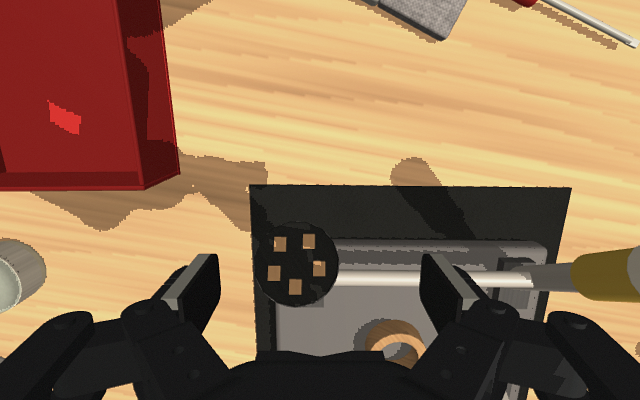

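The tread centre is at (296,264), between the pads but left of their centre at 320.

Run:
```python
from h import *
z=np.load("w2.npz");s={k:z[k] for k in z}
B=plane("wrist",(296,264),.198,s);print(B)
a=np.array([-.492,-.0895,.866]);g=B-.015*a;go([g[0],g[1],.163],(-.179,.984))
```

```text
[ 0.53809236 -0.09896723  0.198     ]
t 3.1 tcp [ 0.5419 -0.0898  0.1638] F [ 0.5 -0.3  0.8] gap 1.002 
 d_tool mm (before turn) [ 0.8 -2.  -8.3] turn 0.004 (after turn) [ 0.8 -2.1 -8.3]
```

arm_command:
  series:
    - [[0, -2, -8.5, 0], [0, 0, 0, 0], [0, 0, 0, 0]]

```text
t: 3.4
tcp_pos: [0.5456, -0.0983, 0.1639]
tool_rot: [0.544, -0.452, -0.543, -0.452]
force: [1.1, 0.8, 0.2]
finger_gap: 0.998
```

arm_command:
  series:
    - [[0, 0, 0, 0], [0, 0, 0, 0], [0, 0, 0, 0], [0, 0, 0, 0], [0, 0, 0, 0], [0, 0, 0, 0], [0, 0, 0, 0]]
  jaw: 0
  force: 40

```text
t: 4.1
tcp_pos: [0.5448, -0.0979, 0.1631]
tool_rot: [0.544, -0.452, -0.544, -0.452]
force: [-1.4, -1.3, 3.2]
finger_gap: 0.401
```

arm_command:
  series:
    - [[-4.3, 2.5, 0, 0], [-8.7, 5, 0, 0], [-8.7, 5, 0, 0], [-8.7, 5, 0, 0], [-8.7, 5, 0, 0], [-8.7, 5, 0, 0], [-8.7, 5, 0, 0], [-20, 0, 0, 0], [-20, 0, 0, 0], [0, 0, 0, 0]]

```text
t: 5.1
tcp_pos: [0.5145, -0.1044, 0.2624]
tool_rot: [0.546, -0.451, -0.542, -0.453]
force: [-0.8, -0.2, 0.1]
finger_gap: 0.4
```

Run:
```python
from h import *
go([.475,-.315,.16])
s=status.sense();im=snapshot("wrist");np.savez("w3.npz",im=im,**s)
cv2.imwrite("pics/w3.png",im[:,:,::-1])
```

```text
t 5.1 tcp [ 0.5145 -0.1044  0.2624] F [-0.8 -0.2  0.1] gap 0.4 
 d_tool mm (before turn) [ 102.7   77.9 -199.4] turn 0 (after turn) [ 102.7   77.9 -199.4]
```

View pics/w3.png

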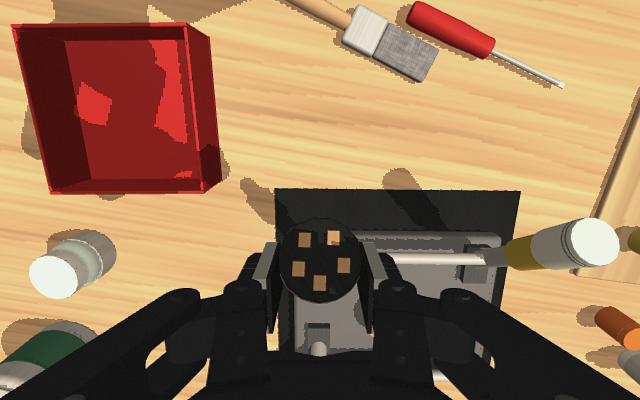

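The black foot is in the grip, with the tread at (319,260) and the stub bared. Next is the tub.

arm_command:
  series:
    - [[0, 14, -42, 0], [0, 14, -42, 0], [0, 14, -42, 0], [0, 14, -42, 0], [0, 13, -41, 0], [40, 0, 0, 0], [45, 0, 0, 0], [45, 0, 0, 0], [45, 0, 0, 0], [32, 0, 0, 0]]

```text
t: 6.15
tcp_pos: [0.481, -0.3198, 0.0483]
tool_rot: [-0.542, 0.452, 0.546, 0.452]
force: [0.4, 1.1, -0.6]
finger_gap: 0.4
```

arm_command:
  series:
    - [[0, 0, 0, 0], [0, 0, 0, 0]]

```text
t: 6.35
tcp_pos: [0.4828, -0.3212, 0.0517]
tool_rot: [-0.543, 0.452, 0.545, 0.452]
force: [0.4, 0.4, 1.1]
finger_gap: 0.402
```

arm_command:
  series:
    - [[0, 0, 0, 0], [0, 0, 0, 0], [0, 0, 0, 0], [0, 0, 0, 0]]
  jaw: 62

```text
t: 6.75
tcp_pos: [0.4839, -0.3222, 0.0537]
tool_rot: [0.545, -0.452, -0.543, -0.452]
force: [0.5, -0.0, -0.4]
finger_gap: 0.624
```

arm_command:
  series:
    - [[-45, 0, 0, 0], [-48, 0, 0, 0], [-48, 0, 0, 0], [-48, 0, 0, 0], [-40, 0, 0, 0], [0, -3, 43, 0], [0, -3, 43, 0], [0, -3, 43, 0], [0, -3, 43, 0], [0, -3, 43, 0]]
  jaw: 100

```text
t: 7.75
tcp_pos: [0.4581, -0.1059, 0.282]
tool_rot: [0.544, -0.452, -0.543, -0.452]
force: [1.0, -0.8, 0.1]
finger_gap: 0.997
```

arm_command:
  series:
    - [[0, -3, 43, 0], [0, -3, 43, 0], [0, -3, 43, 0], [0, -3, 43, 0], [0, -3, 43, 0], [0, -3, 43, 0], [0, -3, 43, 0], [0, -3, 43, 0], [0, -3, 43, 0], [0, -3, 43, 0]]

```text
t: 8.75
tcp_pos: [0.4087, 0.3224, 0.282]
tool_rot: [0.544, -0.451, -0.544, -0.452]
force: [0.8, 0.2, -0.6]
finger_gap: 1.005
```

arm_command:
  series:
    - [[45, 0, 0, 0], [45, 0, 0, 0], [0, 0, 0, 0], [0, 0, 0, 0]]

```text
t: 9.15
tcp_pos: [0.4093, 0.3205, 0.1918]
tool_rot: [-0.544, 0.452, 0.544, 0.452]
force: [0.4, -0.3, 0.3]
finger_gap: 1.001
```

Run:
```python
from h import *
go([.414,.321,.055])
s=status.sense();im=snapshot("wrist");np.savez("w4.npz",im=im,**s)
cv2.imwrite("pics/w4.png",im[:,:,::-1])
b=snapshot("scene");cv2.imwrite("pics/s4.png",b[:,:,::-1])
c=cv2.resize(b[95:195,215:345],None,fx=2.46,fy=2.46)[:246,:320];d=cv2.resize(im,None,fx=.75,fy=.75)
o=np.zeros((300,800,3),np.uint8);o[:,:480]=d;o[:c.shape[0],480:480+c.shape[1]]=c;cv2.imwrite("pics/c4.png",o[:,:,::-1])
```

```text
t 9.15 tcp [0.4093 0.3205 0.1918] F [ 0.4 -0.3  0.3] gap 1.001 
 d_tool mm (before turn) [136.8  -4.8  -0.4] turn 0 (after turn) [136.8  -4.8  -0.4]
```

View pics/c4.png

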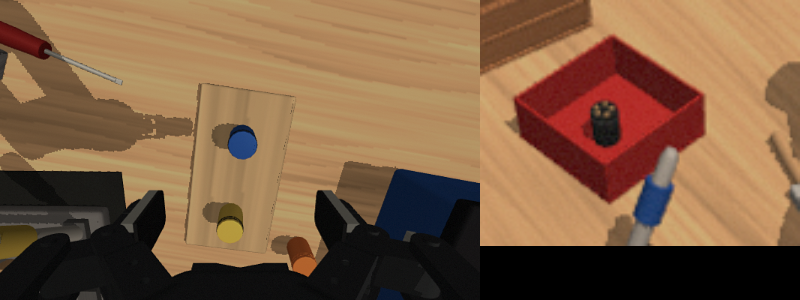

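The worn foot stands in the tub and the spigot is bare. The blue spare's top is at full-frame (323,191).

Run:
```python
from h import *
z=np.load("w4.npz");s={k:z[k] for k in z}
b=max(blobs(z["im"],"blue",(290,150,360,220)),key=lambda b:b[0][4])
h=np.argwhere(b[2])[:,::-1];print(b[0],b[1])
B=plane("wrist",(322.7,190.7),.06,s);print(B)
go([B[0],B[1],.028])
S=np.array([.538,-.099,.198])-.05*np.array([-.492,-.0895,.866]);print("S",S,proj("scene",S),"tip",proj("scene",S+.04*np.array([-.492,-.0895,.866])),"old tip",proj("scene",[.538,-.099,.198]))
```

```text
[304, 167, 39, 45, 1311] [323.0, 190.1]
[0.41321097 0.32501905 0.06      ]
t 9.25 tcp [0.4112 0.3212 0.1938] F [ 0.7 -0.4  1.2] gap 0.998 
 d_tool mm (before turn) [165.8  -1.9   3.2] turn 0 (after turn) [165.8  -1.9   3.2]
S [ 0.5626   -0.094525  0.1547  ] [287.6973337  169.10776995] tip [292.6739197  155.81502473] old tip [293.94193828 152.42807474]
```

arm_command:
  series:
    - [[30, -2, 3, 0], [45, 0, 0, 0], [45, 0, 0, 0], [30, 0, 0, 0], [19, 0, 0, 0], [0, 0, 0, 0], [0, 0, 0, 0]]

```text
t: 9.95
tcp_pos: [0.4128, 0.3246, 0.0241]
tool_rot: [0.544, -0.451, -0.543, -0.453]
force: [0.2, -0.5, -0.2]
finger_gap: 1.002
```

arm_command:
  series:
    - [[0, 0, 0, 0], [0, 0, 0, 0], [0, 0, 0, 0], [0, 0, 0, 0], [0, 0, 0, 0], [0, 0, 0, 0], [0, 0, 0, 0]]
  jaw: 0
  force: 20

```text
t: 10.65
tcp_pos: [0.4114, 0.3242, 0.0235]
tool_rot: [0.544, -0.451, -0.544, -0.452]
force: [-0.7, -0.5, 5.6]
finger_gap: 0.415
```

arm_command:
  series:
    - [[-20, 0, 0, 0], [-45, 0, 0, 0], [-48, 0, 0, 0], [-48, 0, 0, 0], [-48, 0, 0, 0], [-41, 0, 0, 0], [0, -5, -39, 0], [0, -5, -40, 0], [0, -5, -40, 0], [0, -5, -40, 0]]

```text
t: 11.65
tcp_pos: [0.4594, 0.17, 0.2727]
tool_rot: [0.544, -0.452, -0.544, -0.452]
force: [0.5, -0.1, -0.6]
finger_gap: 0.413
```

arm_command:
  series:
    - [[0, -5, -40, 0], [0, -5, -40, 0], [0, -5, -40, 0], [0, -5, -40, 0], [0, -5, -40, 0], [0, -5, -40, 0], [0, -7, -40, 0], [0, 0, 0, 0], [0, 0, 0, 0], [0, 0, 0, 0]]

```text
t: 12.65
tcp_pos: [0.5464, -0.0961, 0.2722]
tool_rot: [-0.543, 0.452, 0.545, 0.452]
force: [-0.3, 0.5, -0.9]
finger_gap: 0.413
```

Run:
```python
from h import *
go([.5461,-.0977,.2187],(-.179,.984))
s=status.sense();im=snapshot("wrist");np.savez("w5.npz",im=im,**s)
b=snapshot("scene");d=snapshot("side")
cs=lambda i,x,y:cv2.resize(i[y:y+100,x:x+100],(400,400),interpolation=cv2.INTER_CUBIC)
o=np.zeros((600,800,3),np.uint8);o[:400,:400]=cs(b,240,100);o[:400,400:]=cs(d,300,150);o[400:,:]=0
o[400:600,:320]=cv2.resize(im,(320,200));o[400:,330:630]=cv2.resize(im[180:320,220:430],(300,200));cv2.imwrite("pics/c5.png",o[:,:,::-1])
```

```text
t 12.65 tcp [ 0.5464 -0.0961  0.2722] F [-0.3  0.5 -0.9] gap 0.413 
 d_tool mm (before turn) [53.5  0.5 -1.6] turn 0.005 (after turn) [53.5  0.5 -1.6]
```

View pics/c5.png

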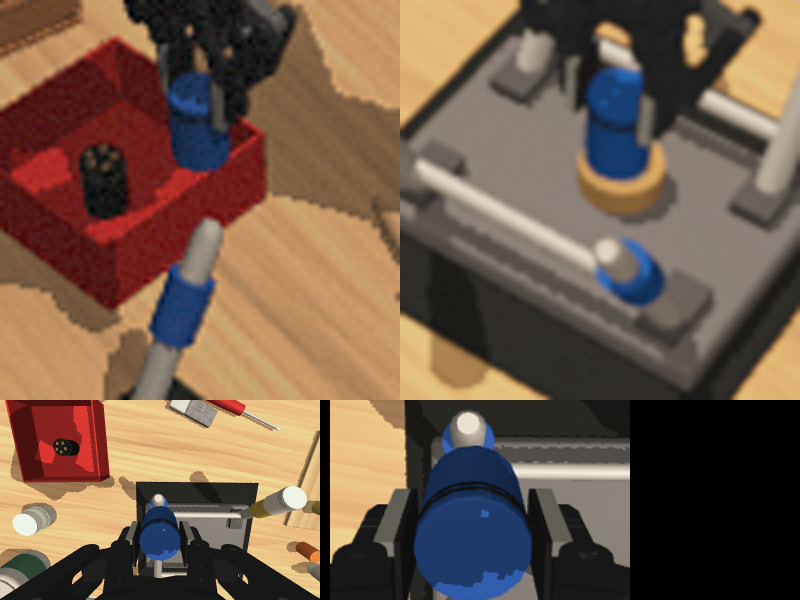

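Run:
```python
from h import *
z=np.load("w5.npz");s={k:z[k] for k in z}
xs=np.array([.984,.179,0]);ys=np.array([-.179,.984,0])
def rep(n,X):print(n,X.round(4),"X",round(X@xs,4),"Y",round(X@ys,4))
X,e=tri([ray("scene",(292,157)),ray("side",(351.75,211.75))]);rep("tip2",X)
X,e=tri([ray("scene",(292,157)),ray("side",(351.75,211.75)),ray("wrist",(316.5,197.5),s)]);rep("tip3",X)
for n,u in(("scene",(292,157)),("side",(351.75,211.75)),("wrist",(316.5,197.5))):rep(n,plane(n,u,.1893,s))
zt=.2722-.0137+.05
rep("foot top wrist",plane("wrist",(320,290),zt,s))
rep("foot top scene",plane("scene",(240+190/4,100+92/4),zt));rep("foot top side",plane("side",(300+213/4,150+90/4),zt))
rep("tcp",s["tcp_pos"])
```

```text
tip2 [ 0.5459 -0.0983  0.1868] X 0.5195 Y -0.1944
tip3 [ 0.5457 -0.098   0.1867] X 0.5194 Y -0.1942
scene [ 0.5467 -0.0956  0.1893] X 0.5208 Y -0.1919
side [ 0.5449 -0.1     0.1893] X 0.5183 Y -0.1959
wrist [ 0.5447 -0.0977  0.1893] X 0.5185 Y -0.1937
foot top wrist [ 0.5527 -0.0938  0.3085] X 0.5271 Y -0.1912
foot top scene [ 0.5541 -0.0945  0.3085] X 0.5283 Y -0.1922
foot top side [ 0.5485 -0.0928  0.3085] X 0.5231 Y -0.1895
tcp [ 0.5464 -0.0961  0.2722] X 0.5204 Y -0.1923
```

arm_command:
  series:
    - [[10, 4, -2, 0.004], [20, 0, 0, 0], [20, 0, 0, 0], [10, 0, 0, 0], [0, 0, 0, 0], [4, 0, 0, 0], [4, 0, 0, 0], [4, 0, 0, 0], [0, 0, 0, 0]]

```text
t: 13.7
tcp_pos: [0.5436, -0.0998, 0.2002]
tool_rot: [-0.543, 0.453, 0.543, 0.453]
force: [-0.0, -0.4, 0.2]
finger_gap: 0.409
```

```bash
cat > look.py <<'E'
from h import *
import sys
s=status.sense();im=snapshot("wrist");np.savez("w_.npz",im=im,**s)
b=snapshot("scene");d=snapshot("side")
cs=lambda i,x,y,w=60:cv2.resize(i[y:y+w,x:x+w],(400,400),interpolation=cv2.INTER_CUBIC)
o=np.zeros((600,800,3),np.uint8);o[:400,:400]=cs(b,262,130);o[:400,400:]=cs(d,325,180)
o[400:600,:320]=cv2.resize(im,(320,200));o[400:,330:630]=cv2.resize(im[180:320,220:430],(300,200));cv2.imwrite(sys.argv[1],o[:,:,::-1])
print(s["t"],s["tcp_pos"].round(4),s["force"].round(1),s["ft_torque"].round(2),s["finger_gap"])
E
python3 look.py pics/c6.png
```

```text
13.7 [ 0.5436 -0.0998  0.2002] [-0.  -0.4  0.2] [-0.02 -0.02 -0.04] 0.40896482923204813
```

View pics/c6.png

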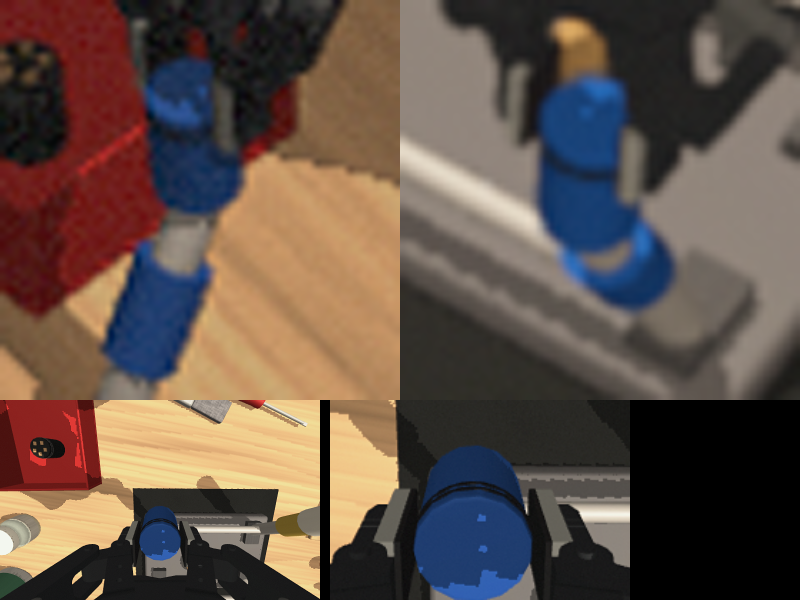

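The spare's mouth is just over the spigot tip, with no contact force. I'll go down gently.

arm_command:
  series:
    - [[2, 0, 1.2, 0], [2, 0, 0, 0], [2, 0, 0, 0], [0, 0, 0, 0], [0, 0, 0, 0]]

```text
t: 14.35
tcp_pos: [0.5436, -0.0987, 0.1944]
tool_rot: [0.543, -0.453, -0.543, -0.453]
force: [0.8, 1.5, -0.1]
finger_gap: 0.41
```

arm_command:
  series:
    - [[2, 0, 0, 0], [1, 0, 0, 0], [0, 0, 0, 0], [0, 0, 0, 0]]

```text
t: 14.75
tcp_pos: [0.5441, -0.099, 0.1922]
tool_rot: [0.544, -0.453, -0.542, -0.453]
force: [-0.1, -1.4, 6.0]
finger_gap: 0.412
```

Contact at 6 N. Now swing the grip toward the robot so the foot pivots onto the spigot's line.

arm_command:
  series:
    - [[0.5, 2, 0, 0], [0.5, 2, 0, 0], [0.5, 2, 0, 0], [0, 0, 0, 0]]

```text
t: 15.15
tcp_pos: [0.5372, -0.0996, 0.1896]
tool_rot: [-0.543, 0.453, 0.543, 0.453]
force: [0.9, 1.0, 2.2]
finger_gap: 0.412
```

arm_command:
  series:
    - [[1, 2, 0, 0], [1, 2, 0, 0], [1, 1, 0, 0], [0, 0, 0, 0]]

```text
t: 15.55
tcp_pos: [0.5322, -0.1005, 0.1866]
tool_rot: [-0.543, 0.453, 0.543, 0.453]
force: [1.3, 1.3, 1.2]
finger_gap: 0.408
```

arm_command:
  series:
    - [[2.6, -1, 0, 0], [2.6, -1.5, 0, 0], [2.6, -1.5, 0, 0], [0, 0, 0, 0]]

```text
t: 15.95
tcp_pos: [0.5352, -0.1002, 0.1792]
tool_rot: [-0.542, 0.454, 0.544, 0.452]
force: [-3.1, 0.2, 5.8]
finger_gap: 0.414
```

```bash
python3 look.py pics/c7.png
```

```text
15.95 [ 0.5352 -0.1002  0.1792] [-3.1  0.2  5.8] [ 0.    0.37 -0.05] 0.4138010269825975
```

View pics/c7.png

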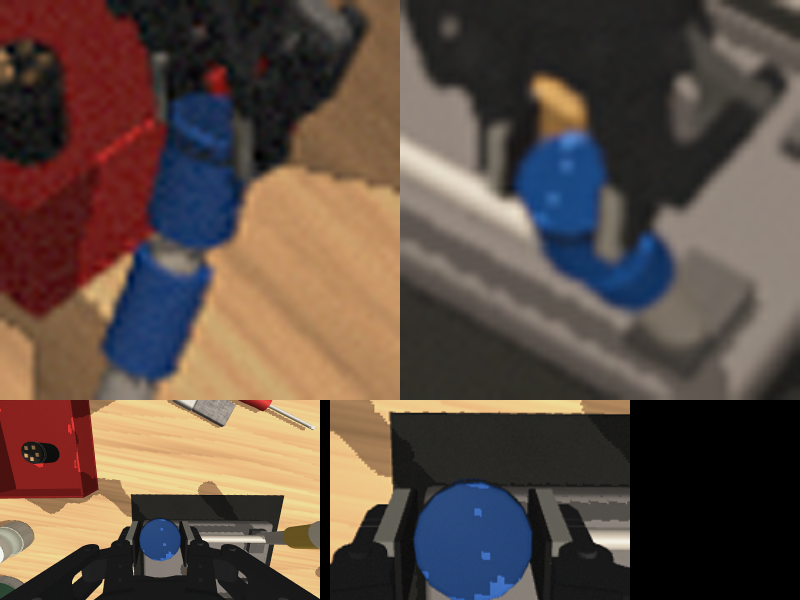

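The foot has tilted onto the spigot's line and engaged, with about 12 mm still to go. I'll continue along the axis.

arm_command:
  series:
    - [[2.6, -1.5, 0, 0], [2.6, -1.5, 0, 0], [2.6, -1.5, 0, 0], [0, 0, 0, 0]]

```text
t: 16.5
tcp_pos: [0.537, -0.0999, 0.1714]
tool_rot: [-0.541, 0.455, 0.545, 0.45]
force: [-7.8, -2.6, 9.2]
finger_gap: 0.412
```

arm_command:
  series:
    - [[1.7, -1, 0, 0], [1.7, -1, 0, 0], [1.7, -1, 0, 0], [0, 0, 0, 0]]

```text
t: 16.9
tcp_pos: [0.5389, -0.0995, 0.1659]
tool_rot: [-0.541, 0.455, 0.546, 0.449]
force: [-10.2, -3.1, 8.7]
finger_gap: 0.412
```

arm_command:
  series:
    - [[1, 1.5, 0, 0], [0, 0, 0, 0]]

```text
t: 17.1
tcp_pos: [0.5392, -0.0995, 0.1648]
tool_rot: [-0.541, 0.455, 0.545, 0.451]
force: [-5.3, -2.0, 5.7]
finger_gap: 0.413
```

arm_command:
  series:
    - [[0, 0, 0, 0], [0, 0, 0, 0], [0, 0, 0, 0], [0, 0, 0, 0], [0, 0, 0, 0]]
  jaw: 65

```text
t: 17.6
tcp_pos: [0.5426, -0.0988, 0.1651]
tool_rot: [-0.543, 0.453, 0.543, 0.453]
force: [-1.0, 0.5, 0.7]
finger_gap: 0.651
```

arm_command:
  series:
    - [[-15, 0, 0, 0], [-30, 0, 0, 0], [-35, 0, 0, 0], [0, 0, 0, 0], [0, 0, 0, 0]]

```text
t: 18.1
tcp_pos: [0.5428, -0.099, 0.2459]
tool_rot: [0.544, -0.453, -0.542, -0.453]
force: [-0.0, 0.3, -0.1]
finger_gap: 0.649
```

Run:
```python
from h import *
s=status.sense();im=snapshot("wrist");b=snapshot("scene");d=snapshot("side")
np.savez("w8.npz",im=im,**s)
cs=lambda i,x,y,w=60:cv2.resize(i[y:y+w,x:x+w],(400,400),interpolation=cv2.INTER_CUBIC)
o=np.zeros((600,800,3),np.uint8);o[:400,:400]=cs(b,262,130);o[:400,400:]=cs(d,325,180)
o[400:,:320]=cv2.resize(im,(320,200));o[400:,330:630]=cv2.resize(im[180:320,220:430],(300,200));cv2.imwrite("pics/c8.png",o[:,:,::-1])
print(s["t"],s["tcp_pos"],s["force"])
for n,i in(("scene",b),("side",d)):
  print(n,[(x[0],x[1]) for x in blobs(i,"blue",(262,130,330,195) if n=="scene" else (325,180,390,245))])
```

```text
18.1 [ 0.54283564 -0.09896741  0.2459104 ] [-0.02956432  0.25944715 -0.14166905]
scene [([278, 150, 22, 37, 428], [288.3, 167.2])]
side [([344, 205, 22, 21, 302], [353.9, 215.1])]
```

View pics/c8.png

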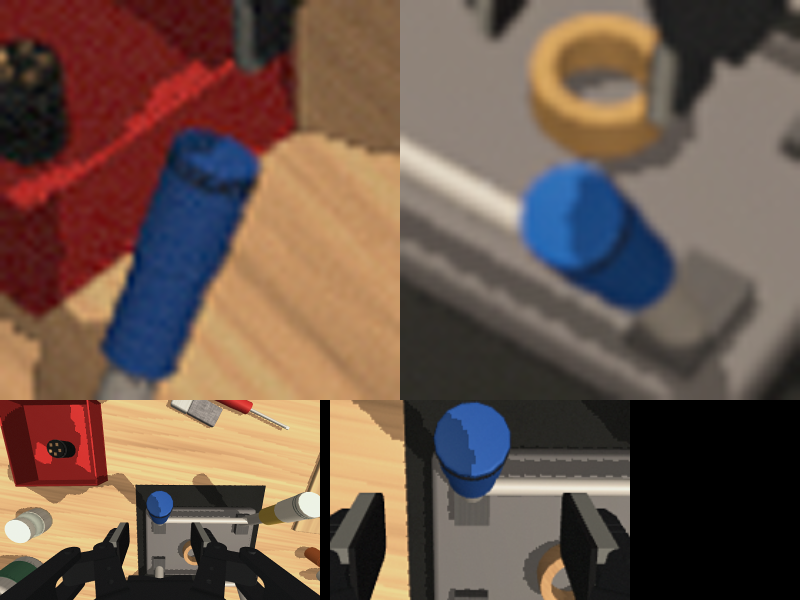

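The foot looks seated against the ring: tread at scene (294,152) and side (350,212), the same pixels as the worn one had. To be sure, I'll press the closed end gently with shut fingers.

arm_command:
  series:
    - [[-10, 4, 0, 0], [0, 0, 0, 0], [0, 0, 0, 0], [0, 0, 0, 0], [0, 0, 0, 0], [0, 0, 0, 0], [15, 0, 0, 0], [15, 0, 0, 0], [8, 0, 0, 0], [0, 0, 0, 0]]
  jaw: 0

```text
t: 19.25
tcp_pos: [0.5377, -0.0993, 0.216]
tool_rot: [-0.542, 0.453, 0.544, 0.453]
force: [0.3, 1.1, -0.8]
finger_gap: 0.003
```

arm_command:
  series:
    - [[4, 0, 0, 0], [4, 0, 0, 0], [4, 0, 0, 0], [0, 0, 0, 0]]

```text
t: 19.65
tcp_pos: [0.5383, -0.0995, 0.2048]
tool_rot: [-0.543, 0.453, 0.543, 0.453]
force: [0.4, 0.3, -0.5]
finger_gap: -0.005
```

arm_command:
  series:
    - [[2, 0, 0, 0], [2, 0, 0, 0], [0, 0, 0, 0]]

```text
t: 19.95
tcp_pos: [0.5384, -0.0996, 0.201]
tool_rot: [-0.543, 0.453, 0.543, 0.453]
force: [-0.4, -0.3, -0.5]
finger_gap: -0.002
```

arm_command:
  series:
    - [[1.5, 0, 0, 0], [1, 0, 0, 0], [0, 0, 0, 0]]

```text
t: 20.25
tcp_pos: [0.5385, -0.0996, 0.1986]
tool_rot: [-0.543, 0.453, 0.543, 0.453]
force: [0.2, 0.2, 0.7]
finger_gap: -0.002
```

arm_command:
  series:
    - [[1.5, 0, 0, 0], [1, 0, 0, 0], [0, 0, 0, 0]]

```text
t: 20.55
tcp_pos: [0.5384, -0.0995, 0.196]
tool_rot: [-0.543, 0.453, 0.543, 0.453]
force: [0.2, 0.9, 0.4]
finger_gap: -0.001
```

arm_command:
  series:
    - [[1, 0, 0, 0], [0, 0, 0, 0], [0, 0, 0, 0]]

```text
t: 20.85
tcp_pos: [0.5386, -0.0996, 0.1952]
tool_rot: [-0.543, 0.453, 0.543, 0.453]
force: [-0.1, -0.4, -0.2]
finger_gap: -0.002
```

arm_command:
  series:
    - [[1, 0, 0, 0], [1, 0, 0, 0], [0, 0, 0, 0]]

```text
t: 21.15
tcp_pos: [0.5384, -0.0996, 0.193]
tool_rot: [-0.543, 0.453, 0.543, 0.453]
force: [0.6, 0.0, 0.6]
finger_gap: -0.0
```

arm_command:
  series:
    - [[1, 0, 0, 0], [1, 0, 0, 0], [0, 0, 0, 0]]

```text
t: 21.45
tcp_pos: [0.5385, -0.0996, 0.191]
tool_rot: [-0.543, 0.453, 0.543, 0.453]
force: [-0.4, -0.1, 0.8]
finger_gap: 0.003
```

Run:
```python
from h import *
s=status.sense();im=snapshot("wrist");b=snapshot("scene");d=snapshot("side")
np.savez("w9.npz",im=im,b=b,d=d,**s)
for n,i in(("scene",b),("side",d)):
  print(n,[(x[0],x[1]) for x in blobs(i,"blue",(262,130,330,195) if n=="scene" else (325,180,390,245))])
S=np.array([.5626,-.0945,.1547]);a=np.array([-.492,-.0895,.866])
print("ring foot end",proj("scene",S-.045*a),"shoulder",proj("scene",S),"tread",proj("scene",S+.05*a),"side",proj("side",S-.045*a),proj("side",S),proj("side",S+.05*a))
print("tcp in scene,side",proj("scene",s["tcp_pos"]),proj("side",s["tcp_pos"]))
cs=lambda i,x,y,w=60:cv2.resize(i[y:y+w,x:x+w],(400,400),interpolation=cv2.INTER_CUBIC)
o=np.zeros((600,800,3),np.uint8);o[:400,:400]=cs(b,262,130);o[:400,400:]=cs(d,325,180)
o[400:,:320]=cv2.resize(im,(320,200));o[400:,330:630]=cv2.resize(im[180:320,220:430],(300,200));cv2.imwrite("pics/c9.png",o[:,:,::-1])
```

```text
scene [([278, 150, 22, 37, 419], [288.2, 167.5])]
side [([344, 207, 22, 19, 257], [354.5, 216.5])]
ring foot end [282.28000517 183.59725799] shoulder [287.70261308 169.1134931 ] tread [293.94738889 152.43372094] side [358.59777988 219.28104952] [354.47622705 215.44439713] [349.48566508 210.79880545]
tcp in scene,side [293.77785932 154.29607671] [349.6759513 212.7769773]
```

View pics/c9.png

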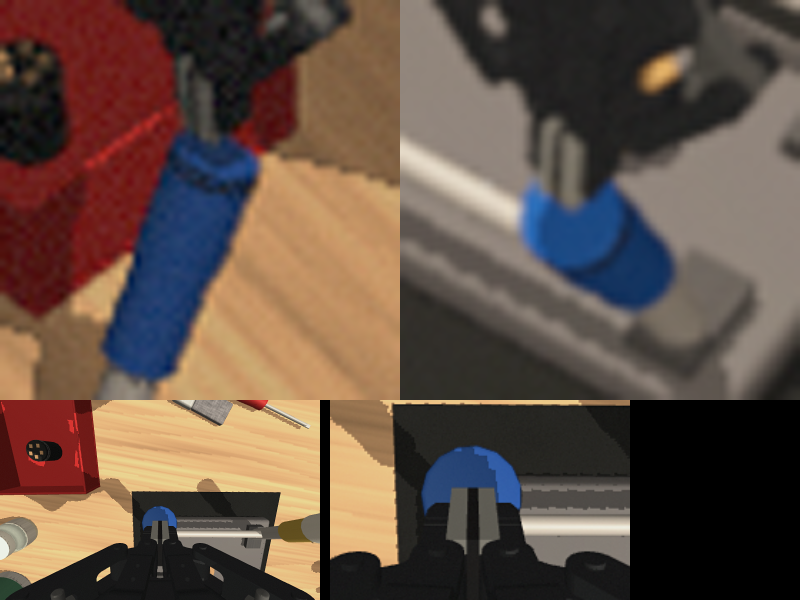

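The shut fingertips are just above the tread, and the foot hasn't moved (scene blob the same). Continue down until contact.

arm_command:
  series:
    - [[1, 0, 0, 0], [1, 0, 0, 0], [0, 0, 0, 0]]

```text
t: 21.9
tcp_pos: [0.5384, -0.0996, 0.189]
tool_rot: [-0.543, 0.453, 0.543, 0.453]
force: [-0.2, -0.4, -0.1]
finger_gap: 0.004
```

arm_command:
  series:
    - [[1, 0, 0, 0], [1, 0, 0, 0], [0, 0, 0, 0]]

```text
t: 22.2
tcp_pos: [0.5385, -0.0996, 0.1871]
tool_rot: [-0.543, 0.453, 0.543, 0.453]
force: [0.2, 0.3, 0.5]
finger_gap: -0.001
```

arm_command:
  series:
    - [[1, 0, 0, 0], [1, 0, 0, 0], [0, 0, 0, 0]]

```text
t: 22.5
tcp_pos: [0.5384, -0.0996, 0.185]
tool_rot: [-0.543, 0.453, 0.543, 0.453]
force: [-0.2, 0.6, 0.2]
finger_gap: 0.003
```

arm_command:
  series:
    - [[1, 0, 0, 0], [1, 0, 0, 0], [0, 0, 0, 0]]

```text
t: 22.8
tcp_pos: [0.5384, -0.0996, 0.183]
tool_rot: [-0.543, 0.453, 0.543, 0.453]
force: [-1.0, -0.1, 0.0]
finger_gap: 0.004
```

Run:
```python
from h import *
z=np.load("w9.npz")
b=snapshot("scene");d=snapshot("side")
for n,i in(("scene",b),("side",d)):
  print(n,[(x[0],x[1]) for x in blobs(i,"blue",(262,130,330,195) if n=="scene" else (325,180,390,245))])
t,e=tri([ray("scene",(292.7,151)),ray("side",(351.2,210.7))]);f,e=tri([ray("scene",(294.5,152.5)),ray("side",(350.5,212.5))]);print("tip then",t,"tcp then",z["tcp_pos"],"tread",f)
```

```text
scene [([278, 151, 22, 36, 405], [288.0, 168.1])]
side [([344, 209, 22, 17, 228], [355.1, 217.2])]
tip then [ 0.5391716  -0.10281113  0.20073396] tcp then [ 0.53845415 -0.0995554   0.1910432 ] tread [ 0.53652669 -0.1015133   0.19516548]
```

arm_command:
  series:
    - [[1, 0, 0, 0], [1, 0, 0, 0], [0, 0, 0, 0]]

```text
t: 23.2
tcp_pos: [0.5388, -0.0997, 0.1826]
tool_rot: [0.543, -0.453, -0.543, -0.453]
force: [-1.9, -0.1, 8.7]
finger_gap: 0.001
```

arm_command:
  series:
    - [[1, 0, 0, 0], [1, 0, 0, 0], [0, 0, 0, 0]]

```text
t: 23.5
tcp_pos: [0.5389, -0.0998, 0.1824]
tool_rot: [0.544, -0.453, -0.542, -0.453]
force: [-5.7, 1.1, 17.0]
finger_gap: 0.001
```

arm_command:
  series:
    - [[1, 0, 0, 0], [1, 0, 0, 0], [0, 0, 0, 0]]

```text
t: 23.8
tcp_pos: [0.539, -0.0998, 0.1822]
tool_rot: [0.544, -0.453, -0.542, -0.453]
force: [-8.2, 2.6, 27.7]
finger_gap: 0.0
```

A stiff stop at 28 N with no motion means the foot is home. Now retreat and check everything.

arm_command:
  series:
    - [[-5, 0, 0, 0], [-15, 0, 0, 0], [-40, 0, 0, 0], [-45, 0, 0, 0], [0, 40, 0, 0], [0, 40, 0, 0], [0, 0, 0, 0], [0, 0, 0, 0]]

```text
t: 24.6
tcp_pos: [0.4596, -0.1141, 0.2825]
tool_rot: [0.543, -0.453, -0.542, -0.453]
force: [0.2, 0.7, 0.3]
finger_gap: -0.001
```

Run:
```python
from h import *
s=status.sense();print(s["t"],s["tcp_pos"].round(3),s["force"].round(1))
for n in("scene","side"):
  im=snapshot(n);old=cv2.imread(f"pics/{n}0.png")[:,:,::-1].copy()
  cv2.imwrite(f"pics/{n}9.png",im[:,:,::-1])
  R_=dict(blue=(262,130,480,300),yellow=(320,150,480,330),white=(180,140,365,300)) if n=="scene" else dict(blue=(180,150,390,245),yellow=(220,140,310,200),white=(262,160,345,220))
  for c,r in R_.items():
    print(n,c,"old",[(x[0],x[1]) for x in blobs(old,c,r,50)],"\n   new",[(x[0],x[1]) for x in blobs(im,c,r,50)])
  df=(cv2.absdiff(im,old).max(2)>60).astype(np.uint8);k,l,st,ce=cv2.connectedComponentsWithStats(df);print(" changed",[st[i].tolist() for i in range(1,k) if st[i][4]>30])
  b=blobs(im,"blue",(262,130,330,195) if n=="scene" else (325,180,390,245))[0][2]
  p=np.argwhere(b)[:,::-1].astype(np.float32);print(" rect",cv2.minAreaRect(p))
```

```text
24.6 [ 0.46  -0.114  0.282] [0.2 0.7 0.3]
scene blue old [([278, 168, 15, 19, 169], [284.2, 177.6]), ([427, 268, 17, 21, 249], [434.6, 278.2])] 
   new [([278, 149, 22, 38, 432], [288.3, 167.1])]
scene yellow old [([334, 212, 14, 13, 53], [340.1, 218.6]), ([392, 296, 17, 22, 217], [400.4, 304.8])] 
   new [([392, 296, 17, 22, 218], [400.3, 304.9])]
scene white old [([190, 141, 19, 14, 205], [198.7, 147.6]), ([342, 168, 16, 11, 115], [349.2, 172.9]), ([341, 191, 19, 24, 240], [349.9, 202.7]), ([277, 202, 50, 40, 169], [301.7, 221.5]), ([186, 218, 24, 15, 253], [196.5, 225.7]), ([229, 238, 49, 45, 200], [252.5, 260.5]), ([243, 273, 25, 17, 304], [253.8, 281.0])] 
   new [([190, 141, 19, 16, 221], [199.0, 148.1]), ([342, 168, 16, 11, 116], [349.3, 172.9]), ([340, 191, 20, 24, 257], [349.8, 202.9]), ([277, 202, 50, 41, 184], [301.6, 221.5]), ([186, 218, 24, 16, 264], [196.8, 226.0]), ([229, 238, 50, 45, 225], [252.2, 260.2]), ([243, 273, 25, 17, 324], [254.1, 281.3])]
 changed [[298, 0, 59, 42, 774], [485, 0, 19, 42, 424], [500, 0, 57, 34, 674], [586, 0, 28, 17, 278], [558, 12, 53, 50, 8
[... 695 characters left out ...]
 ([289, 179, 10, 12, 67], [294.1, 185.1])] 
   new [([232, 155, 14, 20, 211], [239.2, 164.2]), ([289, 179, 11, 12, 70], [294.2, 185.0])]
side white old [([273, 167, 14, 15, 162], [279.4, 173.7]), ([304, 190, 39, 25, 208], [323.4, 201.7])] 
   new [([273, 167, 14, 15, 167], [279.6, 173.9]), ([304, 190, 22, 15, 117], [314.1, 196.8]), ([331, 206, 12, 9, 60], [337.3, 209.5])]
 changed [[0, 0, 374, 352, 42929], [199, 178, 22, 24, 311], [343, 204, 16, 17, 204], [353, 213, 9, 10, 34], [111, 295, 10, 30, 94], [400, 311, 19, 25, 372], [0, 312, 86, 88, 3413], [79, 367, 42, 18, 155], [208, 380, 30, 20, 389]]
 rect ((354.0000305175781, 215.50003051757812), (24.748737335205078, 14.849241256713867), 45.0)
```

```bash
python3 -c "
from station import ticket
print(ticket.sign_off())"
```

```text
the job is handed in; nothing more can be done
None
```

The job is done and handed in at about 24.7 s of the 72 s allowed. I pulled the worn black foot off the blue-ring leg and put it in the red tub, where it stands upright on the floor. I then pivoted the blue spare in the grip onto the leaning spigot and slid it on. Finally I pressed its closed end with shut fingers.

**Last checks:**
- **Blue foot:** it held at about 28 N with no movement. Its tread shows at the same pixels as the worn foot's did, with no bare spigot visible.
- **Everything else:** the white foot and the yellow spare are within 0.3 px of where they started. The before-and-after picture comparison flagged only the arm and its shadows, the feet I moved, and the tub's inside. The gripper is clear of everything.

**What disagreed:**
- **Press height:** the shut fingertips met the tread about 13 mm lower in reported TCP height than I expected. The pictures put the visible fingertips about 10 mm above the reported TCP. I therefore judged seating by the stiff stop and the pictures, not by that height.
- **Camera positions:** the scene and side cameras differed by 4–10 mm when cast onto known heights. I averaged them and used wrist-camera readings for the final positions.
- **Yellow ring:** in the last scene-camera check it fell just below my size threshold (it was only 53 pixels to start with). The side view showed it unchanged.

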